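# Load the V-block light bar and open its shutter

### The arm

A 6-joint arm with a two-finger parallel gripper is mounted at the origin on the work surface. World frame = base frame: x ahead of the robot, y to its left, z up, the work surface at z = 0. Lengths are in mm, angles in rad, forces in N, time in s.
With the tool pointing down it reaches from about 350 to 875 mm from the base axis. Payload 4.2 kg.
Tool frame: the origin (TCP) lies at the very end of the fingers, on their centre line; the grasp point (between the pads) lies r.grip_depth behind it (r.grip_depth is the distance from the TCP to the grasp point, in mm); z points along the fingers, y is the direction in which the jaws open and shut (so a half turn about z gives the same grasp; the last joint's range is limited). The gripper opens to 85 mm and grips with 20 to 120 N. Pads are 22 mm wide; open, the fingers measure 114 mm over their backs; the gripper's body (76 mm by 85 mm) begins 54 mm behind the grasp point. The pads swing forward as they close: fully open they stand 13 mm farther back than shut.
Start: joints at [1.412, 0.385, 0.008, 0, -1.194, -0.259], TCP at [253.561, 571.232, 231.312] pointing down, gripper open.
Joint ranges: [-3.14, 3.14], [-1.21, 2.06], [-1.07, 1.41], [-3.16, 2.05], [-2.99, -0.16], [-3.1, 3.1]. Speed limits (rad/s): [2.79, 2.79, 3.14, 3.14, 3.14, 3.14].

### API

Orientations are given as a unit quaternion [w, x, y, z].
In Python, from bench import r, viewer, workorder gives the robot as it stands. The module is installed in compiled form; this text tells all that it offers. Calls block until the motion is done:
- r.reach(position, orientation): joint-space move of the TCP to a pose.
- r.line_to(position, rotation=None, velocity=150, guard=None): straight line of the TCP; rotation=None keeps the orientation; velocity is the mean speed in mm/s. With guard (N) it stops when the force on the tool has changed by that much, and returns True; else False.
- r.move_j(angles): joint-space move.
- r.gripper_to(opening, newtons=None): finger opening in mm; newtons is the grip in N (None keeps the last); returns when the fingers have stopped.
- r.hold(seconds).
- r.inverse_kinematics(position, orientation): joint angles nearest the present ones, or None.
- viewer.camera(name): name is "scene" or "top"; returns (picture, depth): 384x512x3 uint8, red, green, blue; 384x512 float32, mm along the optical axis (not along the pixel's ray), 0 where there is no reading.
- viewer.camera_params(name): a dict with "camera_matrix" (3x3 intrinsics, pixels), "extrinsics" (4x4, takes a point from camera to world coordinates). Camera axes: x right, y down, z forward; pixel columns grow to the right and rows downward; lengths in mm; the calibration is good to about 2 mm. A picture is of the moment at which its call begins. camera_params takes no time and is no camera call.
A pose or a line that the arm cannot do raises r.PlanningError and nothing moves.
- workorder.finish_job(): hands the job in, once; it reports no verdict.
Readings, each from a call of its own:
- r.get_t(): time.
- r.get_joints(): joint angles.
- r.get_dq(): joint speeds.
- r.get_joint_efforts(): joint torques, N m.
- r.get_eef_pos(): TCP position.
- r.get_eef_rot(): TCP orientation.
- r.get_wrist_force(): force on the tool from outside, world axes, zero at the start.
- r.get_ft_torque(): the same for the moment, N m.
- r.get_finger_gap(): finger opening in mm.
Only numpy, scipy, OpenCV 4.12 (cv2) and the standard library are available. Lean on these libraries where they do the work, as an engineer would, in place of code of your own. Each camera call takes 0.05 s, during which the arm holds its last target.

### The job

Take the white blank out of the V-block it sits in and stand it on the black mat, and set each coloured sample standing on the mat upright on the bench in front of the V-block with the plate of its own colour and push it in until it rests centred against both faces. With everything loaded and the shutter still shut, pull the orange shutter tab open 40 mm, to the green line, and leave it there with every sample still fully seated. Leave the screwdriver, beaker and bottle where they are.

Things in the scene. Friction and masses are not known exactly. Their poses are not given: they have to be found in the camera images.
- sample_red_center (a point): centre (half-way up) of the red resin sample, an upright solid cylinder 48 mm in diameter, 70 mm tall, about 150 g, z up along its axis; it starts standing on the black mat. Three or all four colours are present in a run.
- sample_yellow_center (a point): centre (half-way up) of the yellow resin sample, an upright solid cylinder 48 mm in diameter, 70 mm tall, about 150 g, z up along its axis; it starts standing on the black mat. Three or all four colours are present in a run.
- sample_blue_center (a point): centre (half-way up) of the blue resin sample, an upright solid cylinder 48 mm in diameter, 70 mm tall, about 150 g, z up along its axis; it starts standing on the black mat. Three or all four colours are present in a run.
- sample_green_center (a point): centre (half-way up) of the green resin sample, an upright solid cylinder 48 mm in diameter, 70 mm tall, about 150 g, z up along its axis; it starts standing on the black mat. Three or all four colours are present in a run.
- blank_center (a point): centre (half-way up) of the white blank, an upright solid cylinder of the same size (48 mm by 70 mm, about 150 g) with a grey spot on top; it starts seated in one of the V-blocks.
- nest_red (a point): centre of a 48 mm cylinder when fully seated in the V-block under the red plate, 35 mm above the bare bench it stands on. x: level, into the V (push this way); y along the row; z up. The 90 degree V is 45 mm tall, 42 mm wide, its mouth at x = 13 mm, open to -x where the bench is clear. V-blocks stand 90 mm apart. The 18 by 46 mm plate lies on the light bar at x = 53 mm.
- nest_yellow (a point): centre of a 48 mm cylinder when fully seated in the V-block under the yellow plate, 35 mm above the bare bench it stands on. x: level, into the V (push this way); y along the row; z up. The 90 degree V is 45 mm tall, 42 mm wide, its mouth at x = 13 mm, open to -x where the bench is clear. V-blocks stand 90 mm apart. The 18 by 46 mm plate lies on the light bar at x = 53 mm.
- nest_blue (a point): centre of a 48 mm cylinder when fully seated in the V-block under the blue plate, 35 mm above the bare bench it stands on. x: level, into the V (push this way); y along the row; z up. The 90 degree V is 45 mm tall, 42 mm wide, its mouth at x = 13 mm, open to -x where the bench is clear. V-blocks stand 90 mm apart. The 18 by 46 mm plate lies on the light bar at x = 53 mm.
- nest_green (a point): centre of a 48 mm cylinder when fully seated in the V-block under the green plate, 35 mm above the bare bench it stands on. x: level, into the V (push this way); y along the row; z up. The 90 degree V is 45 mm tall, 42 mm wide, its mouth at x = 13 mm, open to -x where the bench is clear. V-blocks stand 90 mm apart. The 18 by 46 mm plate lies on the light bar at x = 53 mm.
- lightbar_mid (a point): point on the bench at the middle of the row of four seats; x into the Vs, y along the row, z up. The V-blocks are fixed to the front of a white light bar, a fixed box 410 mm long (y), 70 mm deep (x = 43 to 113 mm) and 70 mm high. The bar may stand turned.
- shutter_tab (a point): centre of the orange shutter tab standing in a slot on top of the light bar: 34 mm wide along x (across the bar), 12 mm thick along y (along the bar), top 36 mm above the bar, centre 89 mm above the bench. Pinch it across its 12 mm thickness from above. Same axes as the light bar; it is pulled open toward -y.
- shutter (a joint): how far the shutter is pulled open, m: 0 shut, 0.070 end stop; starts at 0 to 0.008. Stiff: about 7 N of sliding friction, no spring, stays where left. Black scale lines every 10 mm from 0; the wide green line is at 0.040 (the pointer is the thin orange bar at the tab's foot, on the V-block side).
- mat_mid (a point): middle of the top of the fixed square black rubber mat, 200 by 200 mm, 2 mm thick; the samples start on it about 90 mm apart in a 2 by 2 pattern (45 mm either side of its middle) (with all four present no spot is free until one sample has gone). z up.
- notebook: bystander: fixed blue notebook lying on the bench, 210 mm (x) by 150 mm (y), 12 mm thick; origin under its middle. It and the mat are at opposite sides, left or right.
- screwdriver_grip (a point): bystander: handle of a loose screwdriver, 160 mm long, lying on the notebook.
- beaker: bystander: loose clear beaker, 70 mm in diameter, 90 mm tall, beside an end of the light bar; origin under its middle.
- bottle: bystander: loose white bottle with a blue cap, 60 mm in diameter, 120 mm tall, beside an end of the light bar; origin under its middle.

How it is judged (in metres and radians):
On the way, in this order (a step that is already met when the one before it is completed fails the run):
1. blank standing on the mat and every sample seated in the V-block of its colour, with the shutter still shut (under 15 mm) (horizontal distance between sample_red_center and nest_red below 0.004 m and height (world z) of each of sample_red_center, sample_yellow_center, sample_blue_center, sample_green_center below 0.041 m and angle between each of sample_red_center, sample_yellow_center, sample_blue_center, sample_green_center, blank_center's own z axis and vertical below 0.06 rad and horizontal distance between sample_yellow_center and nest_yellow below 0.004 m and horizontal distance between sample_blue_center and nest_blue below 0.004 m and horizontal distance between sample_green_center and nest_green below 0.004 m and x of blank_center in the frame of mat_mid between -0.095 and 0.095 m and y of blank_center in the frame of mat_mid between -0.095 and 0.095 m and height (world z) of blank_center below 0.045 m and value of joint shutter below 0.015 m), for 0.3 s.
2. shutter pulled open to the 40 mm line (within 4 mm) (value of joint shutter between 0.036 and 0.044 m), for 0.3 s.
At the end, for the whole second after the job is handed in: The shutter is 40 mm open (within 4 mm), every sample present stands upright within 4 mm (level) of the seat of its own colour, the blank stands upright with its axis on the mat, and all are at rest (all of step 2 and horizontal distance between sample_red_center and nest_red below 0.004 m and height (world z) of each of sample_red_center, sample_yellow_center, sample_blue_center, sample_green_center below 0.041 m and angle between each of sample_red_center, sample_yellow_center, sample_blue_center, sample_green_center, blank_center's own z axis and vertical below 0.06 rad and horizontal distance between sample_yellow_center and nest_yellow below 0.004 m and horizontal distance between sample_blue_center and nest_blue below 0.004 m and horizontal distance between sample_green_center and nest_green below 0.004 m and x of blank_center in the frame of mat_mid between -0.095 and 0.095 m and y of blank_center in the frame of mat_mid between -0.095 and 0.095 m and height (world z) of blank_center below 0.045 m and linear speed of each of blank, sample_red, sample_yellow, sample_blue, sample_green below 0.02 m/s); the robot touches nothing.
It fails at once if the screwdriver is moved more than 20 mm (distance of screwdriver_grip from where it was at the start of the episode above 0.02 m).
It fails at once if the beaker is moved more than 20 mm (distance of beaker from where it was at the start of the episode above 0.02 m).
It fails at once if the bottle is moved more than 20 mm (distance of bottle from where it was at the start of the episode above 0.02 m).
Of sample_red, sample_yellow, sample_blue, sample_green only 3 to 4 are there at a start; the rules pass over those that are not, and their reading is None.
At some moment in a run one of blank, sample_red, sample_yellow, sample_blue, sample_green may be knocked a few centimetres aside while the robot is not near it.
It also fails if it takes over 210 s, if anything falls off the work surface, if the arm or the gripper's body presses on something with over 40 N, if the wrist force passes 120 N, or if a joint passes its speed limit or range.

## Working session

There is one attempt and no reset: what is moved stays moved. The work goes in short steps, each a Python script; the robot and the scene stay as the last script left them, time stands still between calls to the robot, and variables do not carry over. Pictures are saved under pics/ and viewed, and the job is handed in when it is done.

```bash
mkdir -p pics; ls
cat > snap.py <<'E'
import cv2,numpy as np,sys
from bench import r,viewer,workorder
def snap(tag):
    for n in ("scene","top"):
        p,d=viewer.camera(n); cv2.imwrite(f"pics/{tag}_{n}.png",p[:,:,::-1]); np.savez(f"pics/{tag}_{n}.npz",p=p,d=d)
E
python3 - <<'E'
from snap import *
snap("a")
for n in("scene","top"):print(viewer.camera_params(n))
print(r.get_t(),r.grip_depth,r.get_eef_pos(),r.get_eef_rot(),r.get_finger_gap())
E
```

```text
pics
{'camera_matrix': array([[382.72393796,   0.        , 255.70779891],
       [  0.        , 382.72393796, 193.80044577],
       [  0.        ,   0.        ,   1.        ]]), 'extrinsics': array([[ 8.03957945e-01,  3.87241880e-01, -4.51326211e-01,
         1.03350862e+03],
       [ 5.94545239e-01, -5.39910037e-01,  5.95829767e-01,
        -6.35380038e+02],
       [-1.29453122e-02, -7.47355925e-01, -6.64297780e-01,
         7.74257104e+02],
       [ 0.00000000e+00,  0.00000000e+00,  0.00000000e+00,
         1.00000000e+00]])}
{'camera_matrix': array([[366.14719046,   0.        , 254.92823492],
       [  0.        , 366.14719046, 192.82491062],
       [  0.        ,   0.        ,   1.        ]]), 'extrinsics': array([[-8.53153561e-03, -9.97441982e-01,  7.09697553e-02,
         4.91728451e+02],
       [-9.99292859e-01,  1.11033868e-02,  3.59234936e-02,
        -3.04682461e+01],
       [-3.66196053e-02, -7.06130871e-02, -9.96831378e-01,
         1.03331620e+03],
       [ 0.00000000e+00,  0.00000000e+00,  0.00000000e+00,
         1.00000000e+00]])}
0.1 18.700000000000003 [253.37994221 570.77591102 230.31740198] [ 9.86335646e-04  9.78239426e-01 -2.07476824e-01 -1.41396497e-04] 85.50364880278329
```

View pics/a_scene.png

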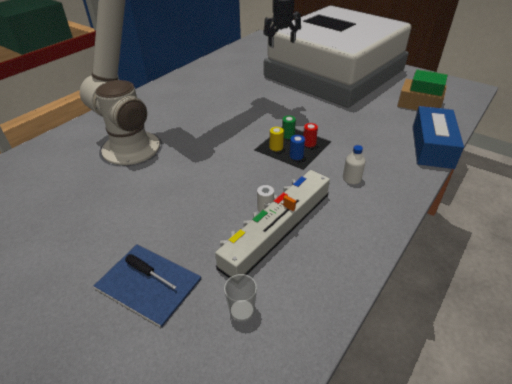

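View pics/a_top.png

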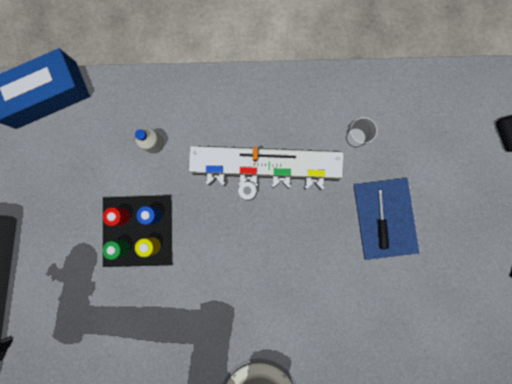

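Scene: row at bottom edge of the bar in the top view, blue (215,170), red (248,170), green (282,172) and yellow (316,173), with the blank in red's V (247,190). The mat holds red (111,216), blue (146,215), green (112,250) and yellow (144,247). The tab is at (256,153). Next I'll measure from both views.

```bash
cat > meas.py <<'E'
import cv2,numpy as np
from bench import r,viewer,workorder
H={'red':[(0,8),(172,180)],'yellow':[(22,34)],'green':[(50,85)],'blue':[(105,125)],'orange':[(8,18)]}
def world(n,d):
    P=viewer.camera_params(n);K=P['camera_matrix'];E=P['extrinsics']
    v,u=np.mgrid[0:d.shape[0],0:d.shape[1]]
    c=np.stack([(u-K[0,2])/K[0,0]*d,(v-K[1,2])/K[1,1]*d,d],-1)
    w=c@E[:3,:3].T+E[:3,3]; w[d<=0]=np.nan
    return w
def get(n):
    p,d=viewer.camera(n); return p,d,world(n,d)
def cmask(p,col,s=110,v=50):
    h=cv2.cvtColor(p,cv2.COLOR_RGB2HSV); m=np.zeros(p.shape[:2],bool)
    for a,b in H[col]: m|=(h[...,0]>=a)&(h[...,0]<=b)
    return m&(h[...,1]>s)&(h[...,2]>v)
def blobs(p,w,col,minn=8,**k):
    nl,lab,st,ce=cv2.connectedComponentsWithStats(cmask(p,col,**k).astype(np.uint8))
    out=[]
    for i in range(1,nl):
        if st[i,4]<minn: continue
        q=w[lab==i]; out.append((ce[i],st[i,4],np.nanmedian(q,0),np.nanpercentile(q[:,2],[5,95])))
    return out
E
python3 - <<'E'
from meas import *
np.set_printoptions(precision=1,suppress=True)
for n in('scene','top'):
    p,d,w=get(n)
    for c in H:
        for b in blobs(p,w,c): print(n,c,b[0],b[1],b[2],b[3])
    np.save(f'pics/w_{n}.npy',w)
    ws=w
    m=(w[...,2]>55)&(w[...,2]<85)&(w[...,0]>200)&(w[...,0]<750)&(abs(w[...,1])<450)
    nl,lab,st,ce=cv2.connectedComponentsWithStats(m.astype(np.uint8))
    for i in range(1,nl):
        if st[i,4]>20:
            q=w[lab==i]; mt=q[q[:,2]>np.percentile(q[:,2],95)-8]
            print(n,'hi',ce[i],st[i,4],np.median(q,0),q.min(0),q.max(0), cv2.minAreaRect(mt[:,:2].astype(np.float32)), np.median(mt,0))
    im=cv2.resize(p[120:240,50:450] if n=='top' else p[100:330,200:360],None,fx=2 if n=='top' else 2.5,fy=2 if n=='top' else 2.5,interpolation=cv2.INTER_CUBIC)
    cv2.imwrite(f'pics/z_{n}.png',im[:,:,::-1])
E
```

```text
scene red [45.7 54.7] 1508 [-761.8  172.6  105. ] [ 75.7 131.2]
scene red [310.2 134.8] 274 [510.9 370.9  48. ] [ 3.5 73.8]
scene red [279.8 197.7] 71 [620.3  17.9  73.2] [70.3 87.6]
scene yellow [410.8  89.1] 8 [682.5 843.7  72.9] [69.1 85.7]
scene yellow [276.2 139.2] 309 [427.9 283.7  42.6] [ 2.4 73.2]
scene yellow [236.6 235.7] 104 [ 611.4 -158.6   73.2] [70.9 74.7]
scene green [15.3  9.7] 46 [-879.   173.7  275.7] [273.9 278.1]
scene green [428.6  82.2] 693 [736.4 861.3 115.2] [ 76.3 121.4]
scene green [288.5 126.9] 213 [422.9 369.7  48.9] [10.6 72.9]
scene green [259.5 215.7] 71 [616.4 -69.1  73.4] [71.3 75.4]
scene blue [87.5 12.1] 36 [-1197.7   699.     90.8] [ 18.5 147.2]
scene blue [172.5  34.5] 7535 [-778.5  925.3  -46.3] [-224.1  150.3]
scene blue [436.8 139.2] 2148 [877.9 530.1  84.6] [13.7 91.5]
scene blue [296.6 147.4] 305 [513.  279.4  43.7] [ 4.5 73. ]
scene blue [357.6 148.9] 63 [713.8 289.8 119. ] [107.7 121.5]
scene blue [299. 181.] 53 [624.9 110.   73.4] [71.4 74.8]
scene blue [148.6 285.4] 3880 [ 506.3 -368.3   12.4] [10.2 14.7]
scene orange [79.1 29.2] 240 [-88
[... 4163 characters left out ...]
5), (48.80867385864258, 42.597206115722656), 89.53134155273438) [502.7 388.   71.8]
top hi [145.5 214.5] 280 [505.8 295.3  71.2] [483.2 273.7  55.7] [528.7 321.3  75.9] ((505.2467041015625, 297.2170104980469), (46.4306526184082, 46.03371810913086), 63.90924835205078) [504.7 296.8  71.5]
top hi [144.  246.7] 282 [420.4 298.1  71.2] [396.9 277.   55.5] [443.8 323.9  76.9] ((420.6228332519531, 300.4373474121094), (45.64048767089844, 46.52827453613281), 40.948665618896484) [420.3 299.9  71.4]
top hi [111.5 249.3] 290 [415.3 384.6  71.1] [391.7 363.7  55.5] [436.8 411.8  75.8] ((414.2124328613281, 387.4051513671875), (46.799102783203125, 45.777984619140625), 83.26026916503906) [415.2 386.9  71.3]
```

```bash
python3 -c "
import numpy as np,cv2
p=np.load('pics/a_top.npz')['p'];im=cv2.resize(p[135:205,180:350],None,fx=4.5,fy=4.5,interpolation=cv2.INTER_CUBIC);cv2.imwrite('pics/z2.png',im[:,:,::-1])"
```

```text
(no output)
```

View pics/z2.png

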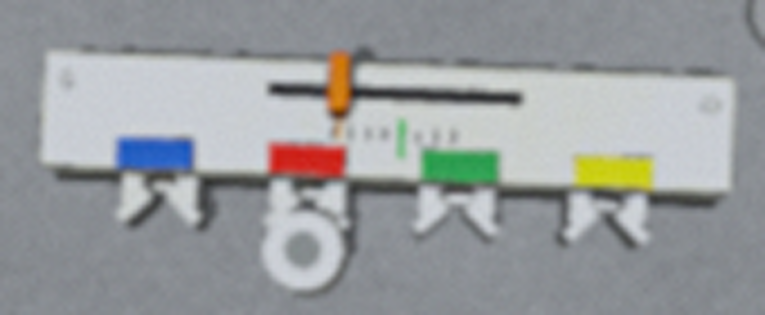

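View pics/z_scene.png

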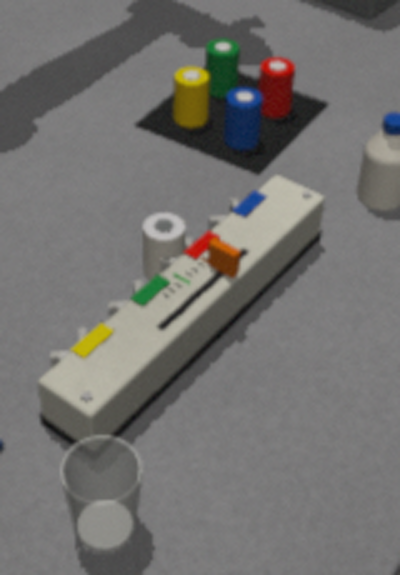

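```bash
cat > ops.py <<'E'
from meas import *
np.set_printoptions(precision=1,suppress=True)
a=np.deg2rad(3.05)
X=np.array([np.cos(a),-np.sin(a)]);Y=np.array([np.sin(a),np.cos(a)])
MID=np.array([565.5,-19.4]); NY=dict(blue=135,red=45,green=-45,yellow=-135)
Q=np.array([0,np.cos(-a/2),np.sin(-a/2),0])
def loc(x,y): return MID+x*X+y*Y
def tops():
    """cylinder tops: {colour: [scene xy, top xy]}"""
    out={}
    for n in('scene','top'):
        p,d,w=get(n); h=cv2.cvtColor(p,cv2.COLOR_RGB2HSV)
        m=(w[...,2]>66)&(w[...,2]<78)&(w[...,0]>300)&(w[...,0]<720)&(w[...,1]>-220)&(w[...,1]<480)
        # remove bar (local x>40)
        lx=(w[...,:2]-MID)@X; ly=(w[...,:2]-MID)@Y
        m&=~((lx>40)&(abs(ly)<215))
        nl,lab,st,ce=cv2.connectedComponentsWithStats(m.astype(np.uint8),connectivity=4)
        for i in range(1,nl):
            if st[i,4]<80: continue
            k=lab==i; q=w[k]; col='white'
            cnt={c:(cmask(p,c,s=90,v=40)&k).sum() for c in('red','yellow','green','blue')}
            c=max(cnt,key=cnt.get)
            if cnt[c]>0.2*st[i,4]: col=c
            q=q[q[:,2]>68.5]
            c,r_=cv2.minEnclosingCircle(q[:,:2].astype(np.float32)); lo,hi=np.percentile(q[:,:2],[3,97],axis=0)
            out.setdefault(col,[]).append((n,(lo+hi)/2,hi-lo,np.median(q[:,2])))
    return out
def show():
    o=tops()
    for c,l in o.items():
        for n,xy,s,z in l:
            print(c,n,xy,'size',s,'z%.1f'%z,'local',np.array([(xy-MID)@X,(xy-MID)@Y]))
    return o
ZG=27.;UP=135.
def go(xy,z,v=200,guard=None): return r.line_to([xy[0],xy[1],z],Q,velocity=v,guard=guard)
def pos(o,c): return np.mean([e[1] for e in o[c]],0)
def st(m): print(m,'t%.1f'%r.get_t(),'tcp',np.array(r.get_eef_pos()),'gap%.1f'%r.get_finger_gap(),'F',np.array(r.get_wrist_force()))
def pick(xy,v=200):
    r.gripper_to(68,40); go(xy,UP,250); go(xy,ZG,v); r.gripper_to(30,40); st('gripped')
def deliver(c):
    y=NY[c]
    p=np.array(r.get_eef_pos());go(p[:2],UP,200)
    go(loc(-25,y),UP,220); go(loc(-25,y),ZG-1.5,120); 
    g=go(loc(3,y),ZG-1.5,40,guard=10); st(f'pushheld {g}'); print('local',(np.array(r.get_eef_pos())[:2]-MID)@X)
    r.gripper_to(66); go(loc(-60,y),ZG-1.5,150); seat(c)
def seat(c):
    y=NY[c]
    r.gripper_to(0); go(loc(-60,y),24,100); g=go(loc(-28,y),24,30,guard=8)
    st(f'push {g}'); print('local',(np.array(r.get_eef_pos())[:2]-MID)@X,(np.array(r.get_eef_pos())[:2]-MID)@Y)
    go(loc(-65,y),24,120); go(loc(-65,y),UP,200)
E
python3 - <<'E'
from ops import *
o=show()
for xy in [pos(o,c) for c in o]+[loc(-25,y) for y in NY.values()]+[loc(-65,y) for y in NY.values()]:
  for z in(24,UP):
    j=r.inverse_kinematics([xy[0],xy[1],z],Q); print(xy,z,None if j is None else np.round(j,2))
E
```

```text
green scene [412.  385.1] size [40.9 45.2] z72.0 local [-174.8  395.8]
green top [414.2 387.6] size [39.6 40.7] z71.8 local [-172.7  398.3]
red scene [500.7 384.3] size [40.4 43.3] z72.3 local [-86.2 399.6]
red top [502.7 388.3] size [41.6 41.1] z71.6 local [-84.4 403.8]
yellow scene [419.1 297.3] size [42.1 42.7] z72.5 local [-163.   308.4]
yellow top [420.3 299.8] size [41.6 41. ] z71.5 local [-161.9  311. ]
blue scene [504.  294.7] size [40.7 42.1] z72.2 local [-78.1 310.4]
blue top [505.8 297.1] size [39.8 41.8] z71.6 local [-76.5 312.9]
white scene [567.6  23.7] size [39. 40.] z70.6 local [-0.2 43.2]
white top [569.2  26.4] size [39.8 39.9] z70.4 local [ 1.3 46. ]
[413.1 386.3] 24 [ 1.   0.5 -0.4  0.  -0.7  0.5]
[413.1 386.3] 135.0 [ 1.   0.4 -0.3  0.  -0.9  0.5]
[501.7 386.3] 24 [ 0.9  0.6 -0.2  0.  -0.8  0.6]
[501.7 386.3] 135.0 [ 0.9  0.5 -0.1  0.  -1.   0.6]
[419.7 298.5] 24 [ 0.9  0.5 -0.5  0.  -0.6  0.6]
[419.7 298.5] 135.0 [ 0.9  0.3 -0.4  0.  -0.9  0.6]
[504.9 295.9] 24 [ 0.8  0.5 -0.3  0.  -0.7  0.7]
[504.9 295.9] 135.0 [ 0.8  0.4 -0.2  0.  -0.9  0.7]
[568.4  25.1] 24 [
[... 194 characters left out ...]
.9] 24 [ 0.3  0.5 -0.4  0.  -0.6  1.2]
[542.9  26.9] 135.0 [ 0.3  0.3 -0.3  0.  -0.9  1.2]
[538.1 -63. ] 24 [ 0.2  0.5 -0.4  0.  -0.6  1.3]
[538.1 -63. ] 135.0 [ 0.2  0.3 -0.3  0.  -0.9  1.3]
[ 533.4 -152.9] 24 [ 0.   0.5 -0.4  0.  -0.7  1.5]
[ 533.4 -152.9] 135.0 [ 0.   0.4 -0.3  0.  -0.9  1.5]
[507.8 118.9] 24 [ 0.5  0.5 -0.5  0.  -0.6  1. ]
[507.8 118.9] 135.0 [ 0.5  0.3 -0.4  0.  -0.9  1. ]
[503.  29.] 24 [ 0.4  0.4 -0.5  0.  -0.6  1.1]
[503.  29.] 135.0 [ 0.4  0.3 -0.4  0.  -0.9  1.1]
[498.2 -60.9] 24 [ 0.2  0.4 -0.5  0.  -0.6  1.3]
[498.2 -60.9] 135.0 [ 0.2  0.3 -0.4  0.  -0.9  1.3]
[ 493.4 -150.8] 24 [ 0.   0.5 -0.5  0.  -0.6  1.5]
[ 493.4 -150.8] 135.0 [ 0.   0.3 -0.4  0.  -0.9  1.5]
```

Run:
```python
from ops import *
o=tops(); xy=pos(o,'yellow'); r.gripper_to(68,40)
r.reach([xy[0],xy[1],UP],Q); st('above')
go(xy,ZG,150,guard=15); st('down'); r.gripper_to(30,40); st('gripped')
go(xy,UP,150); st('lift')
p,d,w=get('scene'); cv2.imwrite('pics/b.png',cv2.resize(p[60:340,160:400],None,fx=2.5,fy=2)[:,:,::-1])
```

```text
above t2.0 tcp [419.5 299.7 135.5] gap68.1 F [-0.2 -0.9 -0.4]
down t2.9 tcp [419.6 299.5  27.6] gap68.2 F [-0.9  0.8  0.9]
gripped t3.2 tcp [419.9 299.5  28.2] gap47.4 F [-0.5  1.   5.7]
lift t4.0 tcp [418.5 297.8 133.8] gap47.4 F [ 0.5  0.1 -1.4]
```

View pics/b.png

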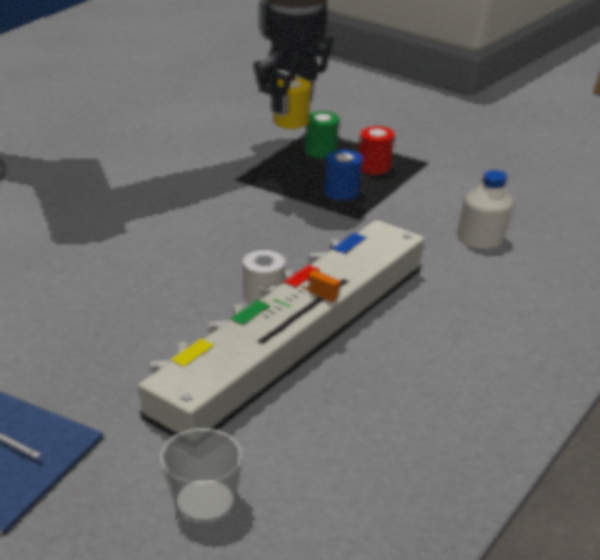

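The yellow sample is held and clear of the mat (290,100 in the crop), so I'll deliver it.

Run:
```python
from ops import *
deliver('yellow'); show(); st('')
p,d,w=get('top'); cv2.imwrite('pics/c.png',cv2.resize(p[120:280,90:390],None,fx=2.5,fy=2.5,interpolation=2)[:,:,::-1])
```

```text
pushheld True t8.3 tcp [ 559.1 -154.3   25.8] gap47.4 F [-1.3  1.   4. ]
local 0.8232825968546148
push True t10.9 tcp [ 520.6 -152.3   22.6] gap0.0 F [-1.  -0.7  0.1]
local -37.79263568205239 -135.05475808127474
green scene [412.8 386.1] size [41.2 42.9] z72.1 local [-174.1  396.8]
green top [414.2 387.5] size [39.6 40.8] z71.5 local [-172.8  398.3]
red scene [501.2 384.9] size [40.1 42.7] z72.4 local [-85.7 400.3]
red top [503.9 388.4] size [39.9 41.4] z71.4 local [-83.2 403.9]
blue scene [503.3 293.6] size [41.8 42.3] z71.9 local [-78.8 309.3]
blue top [505.8 297.5] size [39.8 41. ] z71.9 local [-76.4 313.3]
white scene [566.3  23.1] size [40.  39.4] z70.2 local [-1.5 42.4]
white top [574.6  26.4] size [29.1 39.9] z70.5 local [ 6.6 46.3]
yellow scene [ 557.1 -156. ] size [40.5 41.7] z70.3 local [  -1.2 -136.9]
yellow top [ 571.1 -152.4] size [21.1 39.2] z70.3 local [  12.7 -132.5]
 t12.0 tcp [ 492.5 -150.7  133.3] gap0.2 F [-0.1  0.9 -0.2]
```

View pics/c.png

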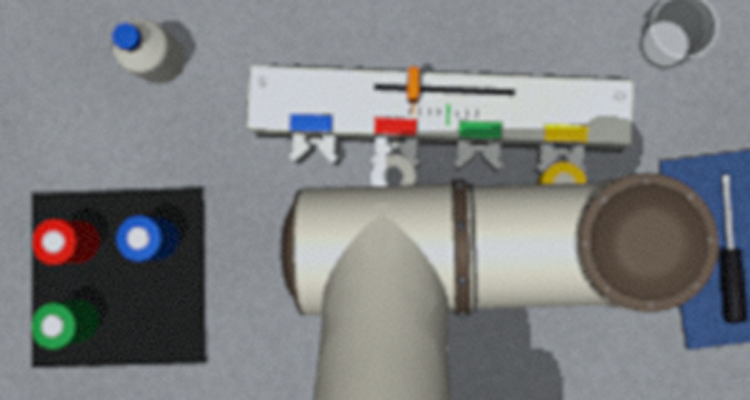

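Run:
```python
from ops import *
xy=loc(0,45); r.gripper_to(68,40); go(xy,UP,220); go(xy,ZG,150,guard=15); r.gripper_to(30,40); st('grip')
go(loc(-22,45),ZG+1,80); go(loc(-22,45),UP,150); 
s=np.array([420,298.]); go(s,UP,220); go(s,ZG+2.7,120,guard=15); st('down'); r.gripper_to(66); go(s,UP,150)
show(); st('')
```

```text
grip t14.9 tcp [568.8  25.8  28.4] gap47.1 F [-0.3  0.1  5.6]
down t18.6 tcp [419.4 296.5  30. ] gap47.3 F [-0.5 -0.1  4.4]
green scene [413.5 384.3] size [41.1 42.9] z72.0 local [-173.3  395.1]
red scene [501.5 384. ] size [42.7 43.1] z72.0 local [-85.4 399.4]
red top [503.9 387.9] size [39.8 40.9] z71.5 local [-83.2 403.4]
white scene [417.1 293.4] size [42.4 43.1] z72.4 local [-164.8  304.4]
white top [433.2 295.7] size [15.9 37.3] z70.9 local [-148.8  307.6]
blue scene [504.2 294.1] size [42.9 43. ] z72.2 local [-77.9 309.8]
blue top [505.8 297.4] size [39.8 40.8] z71.9 local [-76.4 313.2]
yellow scene [ 556.9 -156. ] size [40.8 41.7] z70.4 local [  -1.3 -136.8]
yellow top [ 559.3 -152.3] size [39.5 39.3] z70.3 local [   0.9 -133. ]
 t19.9 tcp [419.4 297.4 133.8] gap66.2 F [-0.1 -0.7  0.5]
```

Run:
```python
from ops import *
for c in('red','blue'):
    o=tops(); print(c,o[c]); xy=pos(o,c) if len(o[c])==2 else o[c][0][1]+[1.2,1.7]
    pick(xy,150); deliver(c)
r.gripper_to(66); show(); st('')
p,d,w=get('scene'); cv2.imwrite('pics/d.png',cv2.resize(p[60:340,160:400],None,fx=2.5,fy=2)[:,:,::-1])
```

```text
red [('scene', array([500.2, 384.7]), array([40.8, 41.6]), np.float64(71.86332781435715)), ('top', array([503.9, 388.3]), array([39.9, 41.9]), np.float64(71.582191913808))]
gripped t22.0 tcp [502.7 387.3  28.6] gap47.2 F [-1.8  0.2  4.3]
pushheld True t26.2 tcp [569.2  25.4  26. ] gap47.5 F [-0.1  0.8  3.4]
local 1.3015645597991548
push True t28.8 tcp [530.3  26.6  22.7] gap0.1 F [-0.2 -0.1 -0.5]
local -37.60992867673337 44.08041503844732
blue [('scene', array([504.1, 293.9]), array([42.6, 43.2]), np.float64(71.70604957026)), ('top', array([508.5, 297.8]), array([34.4, 41. ]), np.float64(71.90138914166289))]
gripped t33.0 tcp [507.1 296.6  28.4] gap47.0 F [-0.5 -0.3  5. ]
pushheld False t36.6 tcp [575.6 115.2  26. ] gap47.0 F [-3.8  0.5  6.4]
local 2.9108364952576045
push True t39.2 tcp [535.5 116.4  22.9] gap0.3 F [-0.1 -1.1 -1. ]
local -37.198186893817386 133.97674275052745
green scene [436.  323.6] size [27.7 66.5] z71.9 local [-147.5  335.6]
blue scene [571.3 113.8] size [40.4 41.7] z70.3 local [ -1.3 133.3]
blue top [573.2 116.6] size [39.9 39.9] z70.2 local [  0.4 136.2]
red scene [566.7  23.9] size [41.3 42.7] z70.4 local [-1.1 43.3]
red top [568.   26.6] size [37.3 39.9] z70.2 local [ 0.1 46.1]
yellow scene [ 557.  -155.7] size [40.5 40.4] z70.5 local [  -1.2 -136.6]
yellow top [ 559.3 -152.6] size [39.6 39.4] z70.3 local [   0.9 -133.3]
 t41.0 tcp [507.8 118.9 135. ] gap66.3 F [ 0.4 -0.5 -0.9]
```

View pics/d.png

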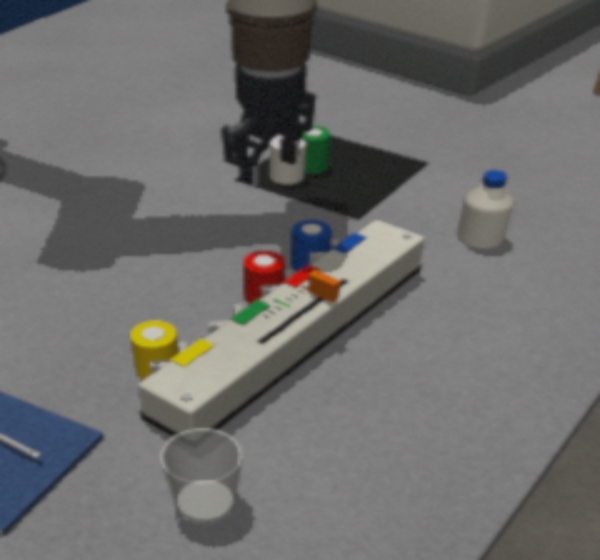

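Blue, red and yellow are seated. The green sample looks closer to the blank than before, possibly knocked. I'll move the arm aside and look again.

Run:
```python
from ops import *
r.reach([440,-120,200],Q); show()
p,d,w=get('top'); cv2.imwrite('pics/e.png',cv2.resize(p[120:280,90:390],None,fx=2.5,fy=2.5,interpolation=2)[:,:,::-1])
```

```text
green scene [424. 312.] size [48.5 84.9] z72.1 local [-159.   323.4]
green top [425.5 315.1] size [47.4 82.8] z71.6 local [-157.6  326.6]
blue scene [572.3 113.3] size [39.2 41.5] z70.6 local [ -0.2 132.9]
blue top [572.9 116.8] size [39.8 40.2] z70.3 local [  0.2 136.4]
red scene [566.8  23.6] size [41.  40.5] z70.4 local [-1. 43.]
red top [569.3  27.4] size [40.  37.9] z70.2 local [ 1.3 46.9]
yellow scene [ 557.1 -154.6] size [40.8 41. ] z70.4 local [  -1.2 -135.5]
yellow top [ 558.1 -152. ] size [41.9 39.3] z70.2 local [  -0.3 -132.9]
```

View pics/e.png

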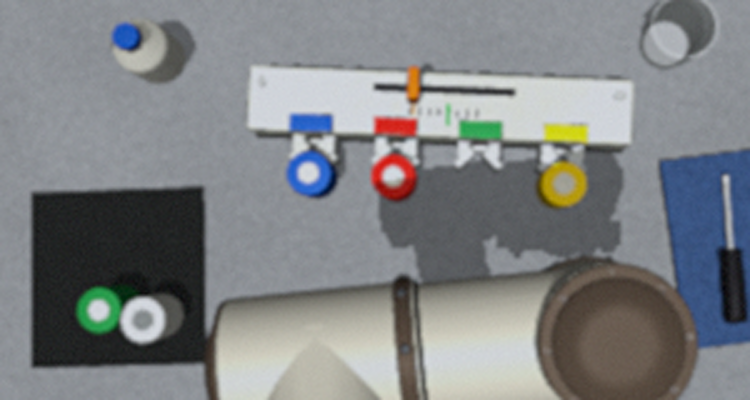

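The green sample was knocked against the blank (green at crop 99,310, blank at 143,320). I'll grip green with the jaws square to the line joining the two.

```bash
cat > split.py <<'E'
from ops import *
def split():
    G=[];W=[]
    for n in('scene','top'):
        p,d,w=get(n)
        m=(w[...,2]>68.5)&(w[...,2]<78)&(w[...,0]>330)&(w[...,0]<560)&(w[...,1]>230)&(w[...,1]<450)
        q=w[m][:,:2].astype(np.float32)
        _,l,c=cv2.kmeans(q,2,None,(3,50,.01),10,cv2.KMEANS_PP_CENTERS); l=l.ravel()
        g=cmask(p,'green',s=90,v=40)[m]; k=0 if g[l==0].mean()>g[l==1].mean() else 1
        print(n,'green',c[k],'white',c[1-k],'d',np.linalg.norm(c[0]-c[1])); G.append(c[k]);W.append(c[1-k])
    return np.mean(G,0),np.mean(W,0)
E
python3 - <<'E'
from split import *
g,w=split(); d=(w-g)/np.linalg.norm(w-g); u=np.array([-d[1],d[0]]); print(g,w,d)
for s in(1,-1):
    uu=u*s; b=np.arctan2(uu[0],-uu[1])/2   # y=(sin2b,-cos2b)
    q=[0,np.cos(b),np.sin(b),0]
    for z in(ZG,UP): 
        j=r.inverse_kinematics([g[0],g[1],z],q); print(s,np.round(q,3),None if j is None else np.round(j,2))
E
```

```text
scene green [428.7 334.4] white [418.6 287.6] d 47.865013
top green [429.9 338.5] white [419.9 291.6] d 47.963367
[429.3 336.4] [419.2 289.6] [-0.2 -1. ]
1 [0.  0.8 0.6 0. ] [ 1.   0.5 -0.4  0.  -0.7  2. ]
1 [0.  0.8 0.6 0. ] [ 1.   0.3 -0.3  0.  -0.9  2. ]
-1 [ 0.   0.6 -0.8  0. ] [ 1.   0.5 -0.4  0.  -0.7 -1.2]
-1 [ 0.   0.6 -0.8  0. ] [ 1.   0.3 -0.3  0.  -0.9 -1.2]
```

Run:
```python
from split import *
g,w=split(); d=(w-g)/np.linalg.norm(w-g); u=np.array([-d[1],d[0]]); b=np.arctan2(u[0],-u[1])/2; q=np.array([0,np.cos(b),np.sin(b),0])
r.gripper_to(68,40); r.reach([g[0],g[1],UP],q); P=lambda z,v:r.line_to([g[0],g[1],z],q,velocity=v,guard=15)
print(P(ZG,120)); r.gripper_to(30,40); st('grip'); print(P(UP,120))
r.reach([*loc(-25,-45),UP],Q); st('over'); deliver('green'); r.gripper_to(66)
r.reach([440,-100,220],Q); show()
p,dd,w=get('top'); cv2.imwrite('pics/f.png',cv2.resize(p[120:280,90:390],None,fx=2.5,fy=2.5,interpolation=2)[:,:,::-1]);st('')
p,dd,w=get('scene'); cv2.imwrite('pics/g.png',cv2.resize(p[60:340,160:400],None,fx=2.5,fy=2)[:,:,::-1])
```

```text
scene green [429.3 334.4] white [418.6 287.9] d 47.81168
top green [430.3 338.4] white [419.6 291.8] d 47.87453
False
grip t45.7 tcp [430.3 337.   28. ] gap47.2 F [-0.6 -0.1  5. ]
False
over t48.3 tcp [538.4 -62.2 135. ] gap47.3 F [-0.4 -0.3 -1.9]
pushheld True t50.4 tcp [561.7 -64.3  25.6] gap47.1 F [-0.9 -0.2  4.1]
local -1.368376814813849
push True t53.0 tcp [525.4 -62.9  22.7] gap-0.1 F [0.  0.4 0.2]
local -37.684612664686775 -45.560220615483765
white scene [417.1 288. ] size [40.6 42.5] z72.2 local [-164.6  299.1]
white top [419.  289.8] size [39.4 40.9] z71.9 local [-162.8  300.9]
blue scene [571.4 113.7] size [40.7 42.4] z70.6 local [ -1.1 133.2]
blue top [574.1 116.8] size [37.8 39.9] z70.2 local [  1.3 136.4]
red scene [566.5  23.7] size [40.1 40.4] z70.4 local [-1.3 43.1]
red top [569.4  26.5] size [39.8 39.8] z70.3 local [ 1.4 46. ]
green scene [561.8 -65.2] size [40.9 40.4] z70.4 local [ -1.2 -46. ]
green top [563.2 -63.1] size [39.8 39.4] z70.4 local [  0.1 -43.8]
yellow scene [ 557.  -155.7] size [40.5 41.4] z70.5 local [  -1.2 -136.6]
yellow top [ 559.3 -152.3] size [39.5 39.5] z70.3 local [   0.9 -133. ]
 t55.4 tcp [439.8 -99.8 218.9] gap66.1 F [ 1.8 -0.6 -0.4]
```

View pics/f.png

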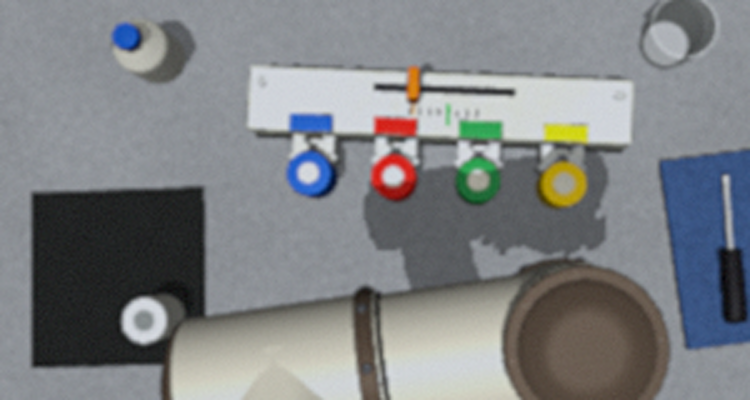

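View pics/g.png

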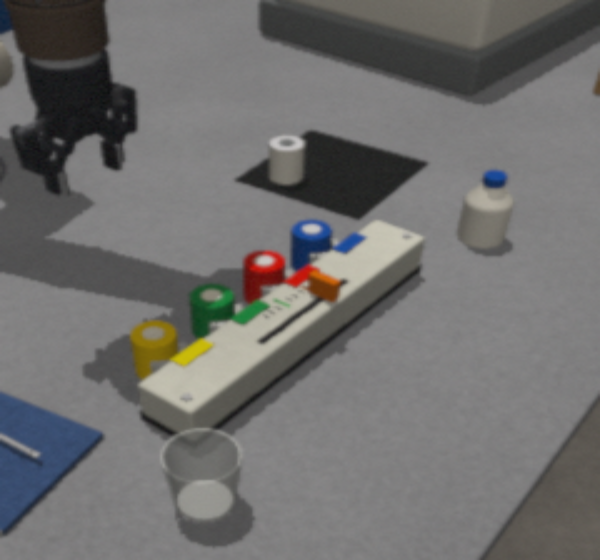

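All four samples sit consistently at their nests and the blank stands on the mat. Next I'll measure the tab, pointer and green line.

```bash
cat > sh.py <<'E'
from ops import *
def shutter(save=None):
    res=[]
    for n in('top','scene'):
        p,d,w=get(n); P=viewer.camera_params(n);K=P['camera_matrix'];E=P['extrinsics']
        # rectified bar-top patch at z=70, 8 px/mm... local x 40..85 , y -60..70
        def pr(lx,ly,z):
            q=np.array([*loc(lx,ly),z,1]); c=np.linalg.inv(E)@q; u=K@c[:3]; return u[:2]/u[2]
        s=5; x0,x1,y0,y1=45,120,-50,60
        src=np.float32([pr(x0,y1,70),pr(x0,y0,70),pr(x1,y0,70),pr(x1,y1,70)])
        dst=np.float32([[0,(x1-x0)*s],[(y1-y0)*s,(x1-x0)*s],[(y1-y0)*s,0],[0,0]])
        im=cv2.warpPerspective(p,cv2.getPerspectiveTransform(src,dst),((y1-y0)*s,(x1-x0)*s),flags=cv2.INTER_CUBIC)
        if save: cv2.imwrite(f'pics/{save}_{n}.png',im[:,:,::-1])
        m=(w[...,2]>100)&(w[...,2]<112)&cmask(p,'orange',s=90)
        lp=(w[m][:,:2]-MID); a=np.stack([lp@X,lp@Y],1)
        print(n,'tab top local n',m.sum(),np.median(a,0),(a.min(0)+a.max(0))/2)
E
python3 - <<'E'
from sh import *
shutter('s0')
E
```

```text
top tab top local n 54 [93.4 27.7] [94.8 28.5]
scene tab top local n 63 [92.4 25.3] [-434.6  780.6]
```

View pics/s0_top.png

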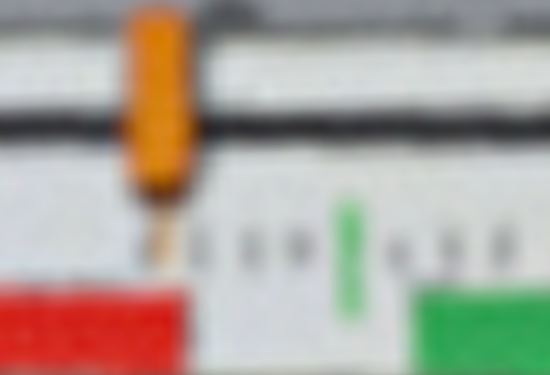

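View pics/s0_scene.png

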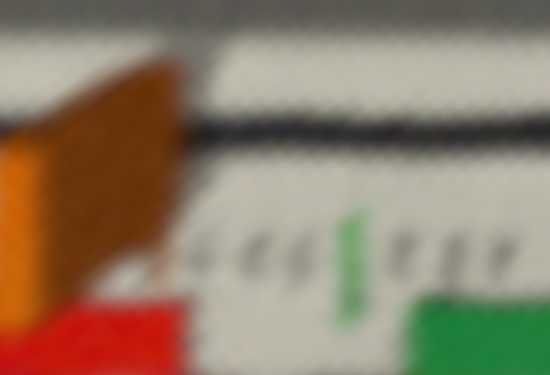

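Pointer at col ~161 (top) and ~166 (scene), green line at ~351, 5 px/mm. The shutter reads about 2 mm and needs about 37.5 mm of travel.

Run:
```python
from sh import *
show()
r.gripper_to(40,60); r.reach([*loc(93,26.6),170],Q); print(go(loc(93,26.6),77,80,guard=12)); st('down')
r.gripper_to(0,60); st('grip'); e=np.array(r.get_eef_pos())[:2]-MID; print(e@X,e@Y)
go(loc(93,26.6-37.5),77,30); r.hold(0.3); st('pulled'); e=np.array(r.get_eef_pos())[:2]-MID; print(e@X,e@Y)
r.gripper_to(40); go(loc(93,26.6-37.5),170,80); r.reach([440,-100,220],Q)
shutter('s1'); show(); st('')
```

```text
white scene [418.3 287.8] size [40.9 42.1] z72.3 local [-163.4  298.9]
white top [418.9 289.2] size [39.4 40.3] z71.7 local [-162.8  300.4]
blue scene [570.4 115.3] size [38.1 39.6] z70.5 local [ -2.2 134.7]
blue top [573.1 116.4] size [40.  39.9] z70.4 local [  0.4 136.1]
red scene [566.2  24.5] size [41.8 39.7] z70.3 local [-1.6 43.9]
red top [569.3  26.6] size [39.8 40. ] z70.1 local [ 1.3 46.2]
green scene [561.5 -65. ] size [41.6 40.5] z70.4 local [ -1.6 -45.7]
green top [563.  -63.2] size [39.7 39.4] z70.5 local [ -0.1 -43.8]
yellow scene [ 557.2 -155.7] size [39.6 42.2] z70.6 local [  -1.1 -136.6]
yellow top [ 559.4 -153. ] size [39.5 37.8] z70.3 local [   1.1 -133.7]
False
down t58.3 tcp [660.3   2.3  77.7] gap40.1 F [ 0.7 -0.   1. ]
grip t58.6 tcp [660.1   2.3  77.7] gap11.2 F [-1.5  0.7  2.7]
93.27304833650058 26.74498703267845
pulled t60.3 tcp [658.1 -33.6  77.7] gap11.1 F [-2.3  6.2  5.1]
93.24550259873749 -9.233687448400197
top tab top local n 52 [94.3 -7.6] [94.6 -7.4]
scene tab top local n 69 [ 91.  -11.1] [-709.5  759.9]
white scene [417.6 286.8] size [40.6 38.7] z72.1 local [-164.   297.9]
white top [418.9 290.8] size [39.4 39.2] z71.6 local [-162.9  302. ]
blue scene [571.3 114.8] size [41.5 40.9] z70.6 local [ -1.4 134.4]
blue top [573.1 116.7] size [39.9 40.3] z70.3 local [  0.4 136.3]
red scene [567.5  23.9] size [41.6 39.6] z70.4 local [-0.3 43.3]
red top [567.2  26.5] size [40.5 39.8] z70.4 local [-0.7 45.9]
green scene [561.  -65.6] size [42.3 39. ] z70.4 local [ -2.  -46.3]
green top [562.9 -63.2] size [39.4 39.7] z70.5 local [ -0.3 -43.9]
yellow scene [ 557.1 -155.6] size [39.8 40.2] z70.6 local [  -1.2 -136.4]
yellow top [ 558.1 -152.9] size [40.4 40.8] z70.3 local [  -0.2 -133.7]
 t63.2 tcp [441.1 -99.7 219.4] gap40.1 F [-0.2  0.2 -0.6]
```

View pics/s1_top.png

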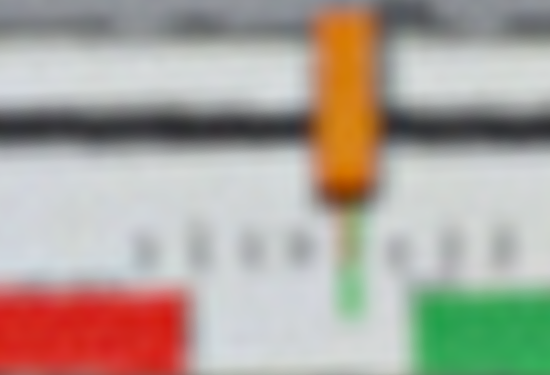

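View pics/s1_scene.png

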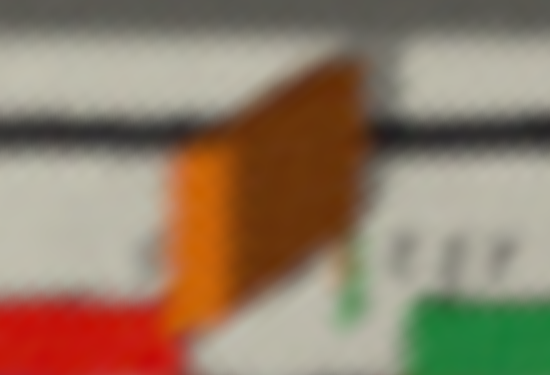

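The pointer now covers the left part of the green line, at about 38–39 mm. The samples and blank haven't moved and the arm is clear, so I'm handing in.

Run:
```python
from sh import *
r.hold(0.5); print(workorder.finish_job()); print(r.get_t())
```

```text
the job is handed in; nothing more can be done
None
the job is handed in; nothing more can be done
```

The job is handed in, at about 64 s on the robot's clock. The blank stands on the mat, all four samples are in the V-blocks of their own colours, and the shutter is open to the green line. No verdict was reported.

- **Loading:** I moved yellow first to free a mat spot, then the blank from red's V-block, then red, blue and green. Each sample was pushed in while held, then again from behind with closed fingers.
- **Knock:** Green was knocked against the blank during the run, so I gripped it crosswise. The blank shifted a few mm but stayed on the mat.
- **Seating check:** In both cameras' last views every sample is within about 2.5 mm of its computed seat. That gap is mostly the 2–3 mm disagreement between the two cameras. The four pushes from behind stopped within about 0.6 mm of one another.
- **Guard:** Blue's held push ran its full distance without tripping the 10 N guard. Its push from behind did trip its guard.
- **Shutter:** The tab travelled about 36 mm from a start of about 2–3 mm, so it is 38–39 mm open. The pointer overlaps the left part of the green line. I did not nudge it further, as this is within the 4 mm tolerance.
- **Bystanders:** I did not go near the screwdriver, beaker or bottle. They look unmoved in the pictures taken up to just before the shutter pull, but I did not measure them.

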